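# Dose the covered seed dish from the two-stop pipette

## Robot

A 6-joint arm with a two-finger parallel gripper is mounted at the origin on the work surface. World frame = base frame: x ahead of the robot, y to its left, z up, the work surface at z = 0. Lengths are in mm, angles in rad, forces in N, time in s.
With the tool pointing down it reaches from about 300 to 1000 mm from the base axis. Payload 5.1 kg.
Tool frame: the origin (TCP) lies where the fingers leave the gripper's body, on its centre line; the fingertips stand 78 mm ahead of it and the grasp point (between the pads) lies 59 mm ahead of it (bot.nose_length is the distance from the TCP to the fingertips, in mm); z points along the fingers, y is the line along which they close (so a half turn about z gives the same grasp; the last joint's range is limited). The gripper opens to 95 mm and grips with 3 to 60 N. Pads are 20 mm wide; open, the fingers measure 119 mm over their backs; the gripper's body (75 mm by 180 mm) begins 59 mm behind the grasp point.
Start: joints at [1.226, 0.124, 1.65, -0, 1.367, -0.083], TCP at [168.255, 627.834, 292.256] pointing down, gripper open.
Joint ranges: [-2.61, 2.61], [-1.02, 2.33], [0.03, 2.71], [-1.35, 4.49], [0.32, 2.68], [-2.91, 2.91]. Speed limits (rad/s): [2.57, 2.57, 3.14, 3.14, 3.14, 3.14].

## Interface

Orientations are given as a rotation vector (axis times angle).
In Python, from workcell import bot, vision gives the robot as it stands.
- The arm moves only by the tool arm_command, never from a script. Its argument "deltas" is a list that holds one entry, the list of rows, each a list of 6 numbers: the shift along the tool's x, y, z in m, then the turn, a rotation vector about the tool's x, y, z in rad. In form: [[[tx, ty, tz, wx, wy, wz], ...]]. A call has 1 to 8 rows; each row shifts and turns the commanded pose from where the row before left it, along the tool's axes as they then stand; what a row does not reach is not made up. A row lasts 1/10 s, in which the tool goes at most 50 mm and 8.59 degrees, less where a joint would pass 70% of its speed; a pose out of reach is approached as far as the arm can. A call with a gripper value outside its range is refused whole. "grip" is the opening, from 0 (shut) to 1 (fully open), set as the call begins (left out, the last holds). The fingers move at their own pace and stop on an object; "force" is the grip in N (left out, the last holds). Time passes only in rows, so rows that do not move let the fingers close. It gives the time, the measured TCP pose, the force, the opening and the grip force at its end, in the units of the state.
- bot.state(): the state, without advancing time (a new reading comes with each control period).
- vision.grab_frame(name): name is "scene" or "side" or "wrist"; returns the picture (400x640x3 uint8, red, green, blue); there is no depth.
- vision.camera_model(name): a dict with "vertical_fov" (degrees; the focal length in pixels is half the picture's height over the tangent of half this angle, whatever the lens; pixels are square), "cx", "cy" (the principal point, pixels), "extrinsics" (4x4, takes a point from camera to world coordinates). Camera axes: x right, y up, looking along -z (the intrinsics and any distortion apply to the point x, -y, -z); pixel columns grow to the right and rows downward; lengths in mm; the calibration is good to about 2 mm. A picture is of the moment at which its call begins: read the wrist's pose just before it. camera_model takes no time and is no camera call; for the wrist camera it gives the pose at the moment of the call.
- bot.finish_job(): hands the job in; it is judged then, once.
The state is a dict: "clock": time; "joints": joint angles; "qd": joint speeds; "tau": joint torques, N m; "tool_pos": TCP position; "orientation": TCP orientation; "force": force on the tool from outside, world axes, zero at the start; "moment": the same for the moment, N m; "finger_gap": finger opening in mm; "grasp_force": force on a finger pad.
Only numpy, scipy, OpenCV 4.12 (cv2) and the standard library are available. Lean on these libraries where they do the work, as an engineer would, in place of code of your own. Each camera call takes 0.05 s, during which the arm holds its last target. There are 200 camera calls.

## Task

Dose the covered seed dish from the pipette on the swing stand: lift off its lid and lay it, knob up, in the middle of a steel tray, swing the pipette over the middle of the open dish, press the plunger to its first stop and pause there for a good second, press on to the second stop and hold it a moment, then let the plunger rise fully. After that swing the pipette clear of the dish and put the lid squarely back on. Press the plunger only over the open dish, and leave the dish where it stands and the things around it undisturbed.

Things in the scene. Friction and masses are not known exactly. Their poses are not given: they have to be found in the camera images.
- stand: small laboratory stand fixed to the bench: grey base plate 140 x 200 x 12 mm with an upright steel rod (12 mm dia., top 340 mm above the bench) at its middle. Origin: on the bench at the rod's axis; its z is up; its -x axis points roughly towards the robot.
- pipette_arm (a joint): swing of the pipette arm about the rod, rad, counter-clockwise seen from above, range -1.2 to 1.2; at 0 the arm points along the stand's -x axis. Stiff hinge (0.15 N m of friction): it stays where it is left.
- bar_mid (a point): middle of the round steel bar (12 mm dia., level, 192 mm above the bench) of the swing arm, 95 mm out from the rod's axis. About 100 mm of bar is bare between the boss on the rod (15 mm radius) and the clamp jaws, 25 mm short of the pipette's axis. Its x axis lies along the bar, towards the rod.
- pipette_tip (a point): lower end of the pipette's disposable tip, 45 mm above the bench and 190 mm out from the rod's axis. The grey upright pipette is clamped at the end of the arm: handle 33 mm dia. from 150 to 265 mm above the bench, clamp jaws and screw out to 31 mm either side of its axis at 192 mm, finger rest jutting 37 mm outward near the handle's top; below 150 mm it tapers to the tip. The pipette is loaded.
- plunger_top (a point): centre of the top of the pipette's white plunger button (22 mm dia., 13 mm high), straight above the tip; 320 mm above the bench when up. Pressed down from above.
- plunger (a joint): travel of the plunger down to its first stop, m: 0 is up, 0.016 is the first stop. Its soft spring needs 2.4 N to start and 4.3 N at the first stop.
- blowout (a joint): further travel of the plunger past the first stop, m: 0 to 0.006, where 0.006 is the second, hard stop. A stiffer spring: nothing moves until 9 N, then 15 N at the second stop. Both springs push the plunger back up when it is let go.
- dish: the covered seed dish: round glass dish standing loose on the bench, 90 mm dia., 34 mm high, wall 5 mm, a layer of yellow maize kernels on paper inside; about 190 mm from the stand's rod, on the circle that the pipette swings through, to the left or right of the arm. Origin: centre of its underside.
- lid: its round glass lid, which starts on the dish: disc 94 mm dia. and 5 mm thick with a 72 mm dia., 4 mm deep step underneath that drops inside the dish's rim (4 mm play all round), and a black knob in the middle (26 mm dia., from 9 to 31 mm above the origin). About 110 g. Origin: centre of its underside; 30 mm above the bench when it is on the dish. z is up, through the knob.
- tray_left: empty flat steel tray fixed on the bench on the robot's left, outside 190 x 140 mm (long side along its x), rim 13 mm high, floor 3 mm thick. Origin: centre of its underside.
- tray_right: an equal steel tray on the robot's right; either may be used.
- open_dish: bystander: open, low glass dish of small green seeds, 90 mm dia., 18 mm high, on the other side of the arm. Origin: centre of its underside.
- forceps: bystander: steel forceps lying flat, 150 mm long, 5 mm high. Origin: middle, on the bench; x along them.
- ear_striped: bystander: red-striped maize ear lying nearest to the robot, about 200 mm long, 45 mm thick. Origin: middle of its underside; x along it.
- ear_dark: bystander: dark maize ear, about 200 mm long, 45 mm thick, beyond the left tray. Origin and axes alike.
- ear_yellow: bystander: yellow maize ear, about 200 mm long, 45 mm thick, beyond the right tray. Origin and axes alike.
Things that resemble listed ones, but are neither listed nor needed, are in the scene too. What is shaped like the lid but red is not meant. What is shaped like the dish but red is not meant.

How it is judged (in metres and radians):
On the way, in this order (a step that is already met when the one before it is completed fails the run):
1. the lid lies knob up and flat in a steel tray, let go (((x of lid in the frame of tray_left between -0.055 and 0.055 m and y of lid in the frame of tray_left between -0.03 and 0.03 m and z of lid in the frame of tray_left below 0.008 m) or (x of lid in the frame of tray_right between -0.055 and 0.055 m and y of lid in the frame of tray_right between -0.03 and 0.03 m and z of lid in the frame of tray_right below 0.008 m)) and angle between lid's own z axis and vertical below 0.1 rad and contact force between the fingers and lid below 0.05 N and linear speed of lid below 0.03 m/s), for 0.2 s.
2. the pipette's tip stands still over the middle of the open dish (horizontal distance between pipette_tip and dish below 0.025 m and velocity of joint pipette_arm between -0.08 and 0.08 rad/s), for 0.2 s.
3. the plunger is at its first stop and waits there, the tip over the dish (horizontal distance between pipette_tip and dish below 0.025 m and value of joint plunger above 0.0138 m and value of joint blowout below 0.0022 m), for 0.6 s.
4. the plunger is pressed to its second stop, the tip over the dish (horizontal distance between pipette_tip and dish below 0.025 m and value of joint plunger above 0.0138 m and value of joint blowout above 0.0042 m), for 0.2 s.
5. the plunger has risen fully, let go, the tip still over the dish (horizontal distance between pipette_tip and dish below 0.025 m and value of joint plunger below 0.0015 m and value of joint blowout below 0.001 m and contact force between the fingers and plunger below 0.05 N), for 0.1 s.
6. the pipette is swung clear of the dish (horizontal distance between pipette_tip and dish above 0.06 m), for 0.1 s.
At the end, for the whole second after the job is handed in: The lid sits level on the dish, step inside the rim (within 7 mm of centred, seated to 3 mm); the dish is upright within 25 mm of its start; the pipette's tip is over 60 mm aside from the dish's centre; the plunger is fully up (1.5 mm); lid, dish and arm are at rest (horizontal distance between lid and dish below 0.007 m and z of lid in the frame of dish below 0.033 m and angle between each of lid, dish's own z axis and vertical below 0.06 rad and distance of dish from where it was at the start of the episode below 0.025 m and horizontal distance between pipette_tip and dish above 0.06 m and value of joint plunger below 0.0015 m and value of joint blowout below 0.001 m and velocity of joint pipette_arm between -0.08 and 0.08 rad/s and linear speed of each of lid, dish below 0.02 m/s); the robot touches nothing.
It fails at once if the plunger is pressed while the tip is not over the open dish (value of joint plunger above 0.005 m and (horizontal distance between pipette_tip and dish above 0.032 m or horizontal distance between lid and dish below 0.07 m)).
It fails at once if the dish is shoved more than 30 mm or tipped (distance of dish from where it was at the start of the episode above 0.03 m or angle between dish's own z axis and vertical above 0.35 rad).
It fails at once if the green-seed dish, the forceps or a maize ear is pushed more than 30 mm or upset (distance of any of open_dish, forceps, ear_striped, ear_dark, ear_yellow from where it was at the start of the episode above 0.03 m or angle between any of open_dish, forceps, ear_striped, ear_dark, ear_yellow's own z axis and vertical above 0.5 rad).
It also fails if it takes over 72 s, if anything falls off the work surface, if the arm or the gripper's body presses on something with over 40 N, if the wrist force passes 120 N, or if a joint passes its speed limit or range.

## Working session

There is one attempt and no reset: what is moved stays moved. The work goes in short steps, Python scripts to look and compute and a tool call to move; the robot and the scene stay as the last step left them, time stands still between calls to the robot, and variables do not carry over. Pictures are saved under pics/ and viewed, at most 10 in all, crops included, and the job is handed in when it is done.

Besides the shell and the picture viewer there is one more tool, called after "Emit:" as name(argument=value, ...) on one line, values as JSON. arm_command: Moves the arm, as the interface text tells. Its arguments: {"type":"object","properties":{"deltas":{"type":"array","items":{"type":"array","items":{"type":"array","items":{"type":"number"}}}},"grip":{"type":"number"},"force":{"type":"number"}},"required":["deltas"]}

```bash
ls; mkdir -p pics; python3 - <<'E'
from workcell import bot, vision
import cv2
print(bot.state())
for n in ("scene","side"):
    m=vision.camera_model(n); print(n,m)
    cv2.imwrite(f"pics/{n}0.png",vision.grab_frame(n)[:,:,::-1])
print(vision.camera_model("wrist"))
E
```

```text
pics
{'clock': 0.0, 'joints': array([ 1.22641235e+00,  1.24493421e-01,  1.65169375e+00,  2.10448930e-05,
        1.36748442e+00, -8.25923395e-02]), 'qd': array([ 9.53692212e-06, -1.32301947e-03,  7.98761087e-04,  3.42041615e-04,
       -1.04484956e-04,  7.33332717e-04]), 'tau': array([ 1.26302304e-03, -4.17585003e+01, -3.59943867e+01,  7.77002913e-02,
        4.90670814e-02, -1.87655601e-04]), 'tool_pos': array([168.08088882, 627.38628939, 290.98277012]), 'orientation': array([-0.40999438, -3.11425834,  0.00318412]), 'force': array([ 0.02077618,  0.02486775, -0.47555101]), 'moment': array([ 0.00240984, -0.00514494,  0.01056188]), 'grasp_force': 0.0, 'finger_gap': 95.01382592560921}
scene {'vertical_fov': 56.386866833047506, 'cx': 326.44689041490506, 'cy': 209.73266501239803, 'extrinsics': array([[-8.64799186e-01, -3.31419808e-01,  3.77204558e-01,
         9.37876273e+02],
       [ 5.02057985e-01, -5.59134135e-01,  6.59777841e-01,
         5.99841215e+02],
       [-7.75550103e-03,  7.59953900e-01,  6.49930706e-01,
         8.15907483e+02],
       [ 0.00000000e+00,  0.00000000e+00,  0.
[... 234 characters left out ...]
       [-1.52228494e-01,  6.09360637e-01, -7.78142725e-01,
        -7.45752134e+02],
       [ 1.14477725e-02,  7.88352962e-01,  6.15116701e-01,
         7.86753031e+02],
       [ 0.00000000e+00,  0.00000000e+00,  0.00000000e+00,
         1.00000000e+00]])}
{'vertical_fov': 63.929277350565286, 'cx': 310.3061310330133, 'cy': 200.79622834712552, 'extrinsics': array([[ 2.58030117e-01, -9.26703316e-01, -2.73205824e-01,
         9.19142053e+01],
       [ 9.66133456e-01,  2.46745403e-01,  7.55172261e-02,
         6.48418590e+02],
       [-2.56978280e-03, -2.83439005e-01,  9.58986823e-01,
         3.84127020e+02],
       [ 0.00000000e+00,  0.00000000e+00,  0.00000000e+00,
         1.00000000e+00]])}
```

View pics/scene0.png

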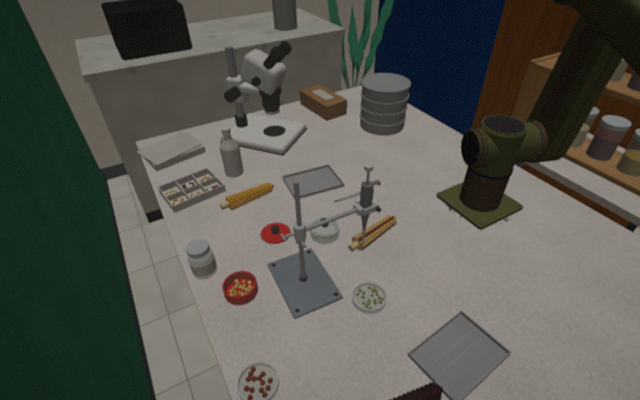

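View pics/side0.png

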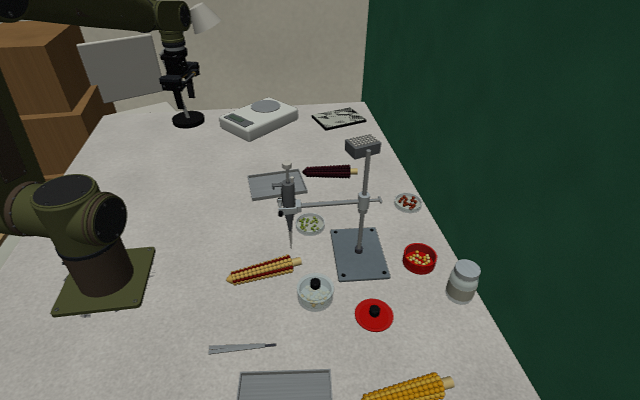

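Scene: stand base (303,279), rod top (297,184), dish and lid (323,230), pipette (367,190), left tray (460,353), right tray (313,180). Side: rod top (367,151), knob (315,284), plunger (287,165), right tray (285,390). I'll enlarge both for pixel accuracy.

```bash
python3 - <<'E'
import cv2
a=cv2.imread("pics/scene0.png")[155:325,255:405]; b=cv2.imread("pics/side0.png")[140:400,200:400]
cv2.imwrite("pics/c1.png",cv2.resize(a,None,fx=3.5,fy=3.5,interpolation=cv2.INTER_CUBIC))
cv2.imwrite("pics/c2.png",cv2.resize(b,None,fx=2.3,fy=2.3,interpolation=cv2.INTER_CUBIC))
E
```

```text
(no output)
```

View pics/c1.png

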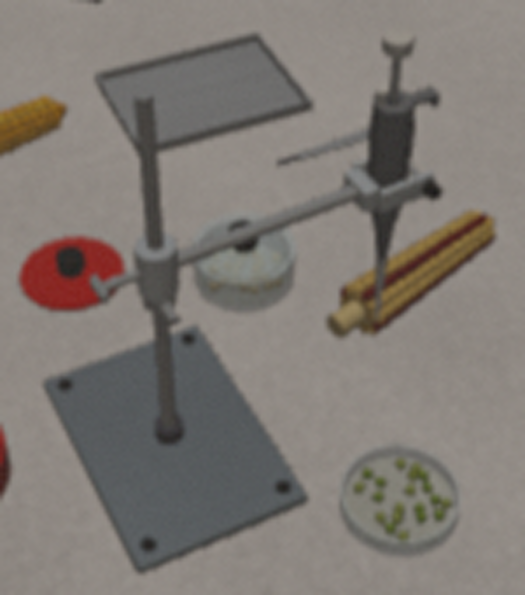

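View pics/c2.png

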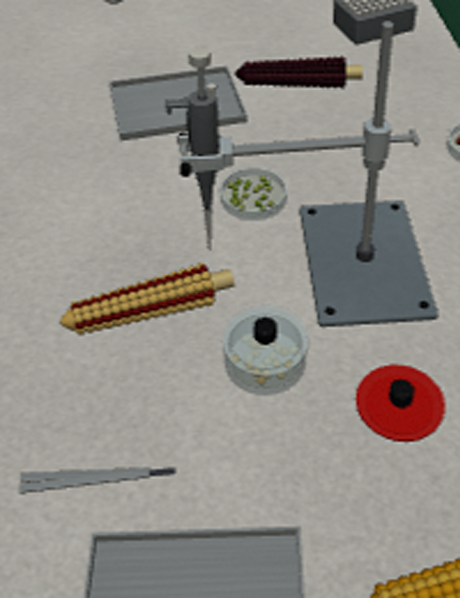

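```bash
cat > h.py <<'E'
import numpy as np
from workcell import bot, vision
def ray(cam,px,m=None):
    m=m or vision.camera_model(cam); f=200/np.tan(np.radians(m["vertical_fov"]/2)); E=m["extrinsics"]
    d=E[:3,:3]@np.array([(px[0]-m["cx"])/f,-(px[1]-m["cy"])/f,-1]); return E[:3,3],d
def onz(cam,px,z,m=None):
    o,d=ray(cam,px,m); return (o+d*(z-o[2])/d[2]).round(1)
def proj(cam,P,m=None):
    m=m or vision.camera_model(cam); f=200/np.tan(np.radians(m["vertical_fov"]/2)); E=m["extrinsics"]
    c=E[:3,:3].T@(np.array(P)-E[:3,3]); return np.array([m["cx"]-f*c[0]/c[2],m["cy"]+f*c[1]/c[2]]).round(1)
E
python3 - <<'E'
from h import *
S=lambda x,y:(x/3.5+255,y/3.5+155)
D=lambda x,y:(x/2.3+200,y/2.3+140)
for n,s,d,z in [("rodtop",(145,98),(387,25),340),("rodbase",(170,430),(366,253),15),("plunger",(398,44),(199,57),320),("tip",(380,316),(209,248),45),("knob",(240,226),(265,323),61),
 ("b1",(45,382),(437,317),12),("b2",(197,329),(320,325),12),("b3",(306,497),(301,207),12),("b4",(140,570),(404,202),12),("green",(400,499),(253,194),15)]:
    print(n,onz("scene",S(*s),z),onz("side",D(*d),z))
print("Ltray scene",[onz("scene",p,13)[:2] for p in [(462,313),(509,352),(461,399),(409,352)]])
print("Ltray side",[onz("side",D(*p),13)[:2] for p in [(110,82),(230,68),(246,117),(120,137)]])
print("Rtray scene",[onz("scene",S(*p),13)[:2] for p in [(97,75),(258,36),(312,105),(140,148)]])
print("Rtray side",[onz("side",D(*p),13)[:2] for p in [(92,531),(301,529)]])
print("lid side L,R,top,bot",[onz("side",D(*p),35)[:2] for p in [(223,345),(309,345),(265,309)]])
print("lid scene L R", [onz("scene",S(*p),35)[:2] for p in [(195,255),(295,255)]])
print("forceps",[onz("side",D(*p),3)[:2] for p in [(20,482),(176,471)]])
print("ear",[onz("side",D(*p),22)[:2] for p in [(62,322),(234,277)]])
E
```

```text
rodtop [672.8   7.6 340. ] [671.4  -4.7 340. ]
rodbase [670.    1.9  15. ] [ 6.751e+02 -1.000e-01  1.500e+01]
plunger [487.9  15.1 320. ] [482.4  -7.3 320. ]
tip [477.7   6.5  45. ] [483.1   5.3  45. ]
knob [ 530.2 -131.4   61. ] [ 530.9 -131.4   61. ]
b1 [733.5 -95.6  12. ] [ 733.  -109.2   12. ]
b2 [599.4 -84.8  12. ] [ 598.1 -101.6   12. ]
b3 [610.9 107.1  12. ] [611.   97.4  12. ]
b4 [745.3 100.5  12. ] [747.5  88.1  12. ]
green [553.2 145.7  15. ] [551.6 128.3  15. ]
Ltray scene [array([380. , 299.7]), array([364.3, 428.9]), array([535., 449.]), array([560.8, 313.7])]
Ltray side [array([365.1, 424.6]), array([555. , 439.1]), array([564.1, 303.7]), array([378.8, 280.3])]
Rtray scene [array([ 515.9, -461.9]), array([ 332.3, -438.3]), array([ 348.7, -300.9]), array([ 532. , -327.7])]
Rtray side [array([ 346.5, -310.2]), array([ 535.3, -336.1])]
lid side L,R,top,bot [array([ 485.2, -133. ]), array([ 576.5, -146.2]), array([536.9, -89.4])]
lid scene L R [array([ 568.6, -143.8]), array([493.7, -99.5])]
forceps [array([ 276.1, -244.6]), array([ 425.6, -254.7])]
ear [array([311.5, -64.6]), array([509.2, -23.7])]
```

Emit:
arm_command(deltas=[[[0,0,-0.022,0,0,0.131],[0,0,-0.022,0,0,0.131],[0,0,-0.022,0,0,0.131],[0,0,-0.022,0,0,0.131],[0,0,-0.022,0,0,0.131],[0,0,-0.022,0,0,0.131],[0,0,-0.022,0,0,0.131],[0,0,-0.022,0,0,0.131]]])

```text
clock: 0.9
tool_pos: [168.2, 627.7, 468.4]
orientation: [1.92, 2.486, -0.002]
force: [0.5, 1.3, 0.1]
finger_gap: 95.1
grasp_force: 0.0
```

Emit:
arm_command(deltas=[[[0,0,0,0,0,0.131],[0,0,0,0,0,0.131],[-0.042,0.02,0,0,0,0],[-0.042,0.02,0,0,0,0],[-0.042,0.02,0,0,0,0],[-0.042,0.02,0,0,0,0],[-0.042,0.02,0,0,0,0],[-0.042,0.02,0,0,0,0]]])

```text
clock: 1.7
tool_pos: [288.2, 373.9, 467.7]
orientation: [2.222, 2.221, -0.001]
force: [0.4, 0.0, 0.2]
finger_gap: 95.1
grasp_force: 0.0
```

Emit:
arm_command(deltas=[[[-0.042,0.02,0,0,0,0],[-0.042,0.02,0,0,0,0],[-0.042,0.02,0,0,0,0],[-0.042,0.02,0,0,0,0],[-0.042,0.02,0,0,0,0],[-0.042,0.02,0,0,0,0],[-0.042,0.02,0,0,0,0],[-0.042,0.02,0,0,0,0]]])

```text
clock: 2.5
tool_pos: [447.9, 37.6, 467.9]
orientation: [-2.223, -2.22, -0.0]
force: [0.8, 0.6, -0.0]
finger_gap: 94.9
grasp_force: 0.0
```

Emit:
arm_command(deltas=[[[-0.042,0.02,0,0,0,0],[-0.042,0.02,0,0,0,0],[-0.042,0.02,0,0,0,0],[-0.042,0.02,0,0,0,0],[0,0,0.045,0,0,0],[0,0,0.045,0,0,0],[0,0,0.045,0,0,0],[0,0,0.01,0,0,0]]])

```text
clock: 3.3
tool_pos: [524.9, -127.8, 316.0]
orientation: [-2.215, -2.212, 0.008]
force: [-0.4, 0.5, -0.0]
finger_gap: 94.9
grasp_force: 0.0
```

```bash
python3 - <<'E'
from h import *
import cv2,pickle
m=vision.camera_model("wrist"); print(bot.state()["tool_pos"])
im=vision.grab_frame("wrist"); cv2.imwrite("pics/w1.png",im[:,:,::-1]); pickle.dump(m,open("w1.pkl","wb"))
print(m["extrinsics"].round(2), proj("wrist",(530,-131,61),m))
E
```

```text
[ 524.92639645 -127.83743662  316.00335364]
[[ 1.0000e+00 -0.0000e+00  1.0000e-02  5.2714e+02]
 [-0.0000e+00  9.6000e-01  2.8000e-01 -4.8060e+01]
 [-1.0000e-02 -2.8000e-01  9.6000e-01  4.0931e+02]
 [ 0.0000e+00  0.0000e+00  0.0000e+00  1.0000e+00]] [316.3 184.7]
```

View pics/w1.png

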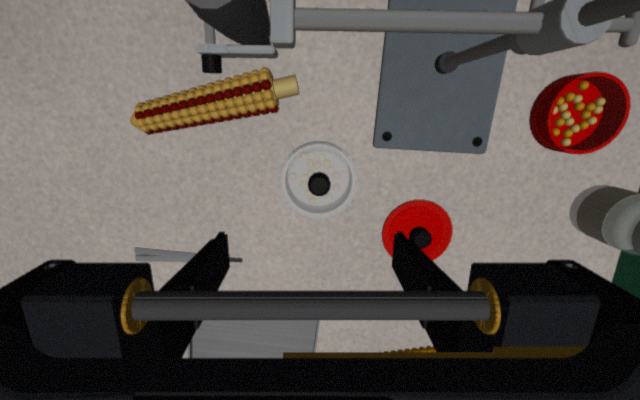

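Wrist view: lid knob at about (319,184), dish rim circle centred (317,179), pipette/bar at the top well clear, red lid at (417,232).

```bash
python3 - <<'E'
from h import *
import cv2,pickle
m=pickle.load(open("w1.pkl","rb")); im=cv2.imread("pics/w1.png")
mask=((im.max(2)<70)&(np.hypot(*np.meshgrid(np.arange(640)-319,np.arange(400)-184))<22)).astype(np.uint8)
n,l,s,c=cv2.connectedComponentsWithStats(mask); print(s[1:],c[1:])
print(onz("wrist",c[1],58,m), onz("wrist",(319,182),61,m))
print("rim",[onz("wrist",p,38,m) for p in [(281,179),(355,179),(318,141),(318,218)]])
print("base",[onz("wrist",p,12,m) for p in [(374,147),(485,153)]])
E
```

```text
[[308 173  22  23 399]] [[318.66666667 183.85213033]]
[ 532.7 -130.7   58. ] [ 533.  -127.9   61. ]
rim [array([ 488.4, -129.6,   38. ]), array([ 575.9, -129.4,   38. ]), array([531.9, -85.1,  38. ]), array([ 532.5, -178.4,   38. ])]
base [array([601.1, -94.9,  12. ]), array([ 737.7, -102.2,   12. ])]
```

Emit:
arm_command(deltas=[[[0,0.003,0.04,0,0,0],[0,0.002,0.04,0,0,0],[0,0,0.04,0,0,0],[0,0,0.03,0,0,0],[0,0,0,0,0,0],[0,0,0,0,0,0]]], grip=0.55)

```text
clock: 3.95
tool_pos: [533.9, -128.8, 175.7]
orientation: [2.221, 2.219, 0.002]
force: [0.2, -0.1, 0.2]
finger_gap: 54.2
grasp_force: 0.0
```

Emit:
arm_command(deltas=[[[-0.0015,-0.001,0.03,0,0,0],[0,0,0.02,0,0,0],[0,0,0.003,0,0,0],[0,0,0,0,0,0],[0,0,0,0,0,0]]])

```text
clock: 4.45
tool_pos: [533.2, -130.6, 123.1]
orientation: [2.22, 2.218, 0.003]
force: [-1.0, -0.6, 0.8]
finger_gap: 52.1
grasp_force: 0.0
```

Emit:
arm_command(deltas=[[[0,0,0,0,0,0],[0,0,0,0,0,0],[0,0,0,0,0,0],[0,0,0,0,0,0],[0,0,0,0,0,0]]], grip=0.1, force=15)

```text
clock: 4.95
tool_pos: [531.6, -130.0, 120.5]
orientation: [2.222, 2.22, 0.0]
force: [0.0, -0.2, 2.1]
finger_gap: 24.9
grasp_force: 15.0
```

Emit:
arm_command(deltas=[[[0,0,-0.005,0,0,0],[0,0,-0.015,0,0,0],[0,0,-0.03,0,0,0],[0,0,-0.04,0,0,0],[-0.04,-0.016,-0.01,0,0,0],[-0.04,-0.016,0,0,0,0],[-0.04,-0.016,0,0,0,0],[-0.04,-0.016,0,0,0,0]]])

```text
clock: 5.75
tool_pos: [466.7, -291.3, 221.8]
orientation: [2.221, 2.22, 0.0]
force: [0.8, -0.4, -1.6]
finger_gap: 24.6
grasp_force: 15.0
```

Emit:
arm_command(deltas=[[[-0.04,-0.016,0,0,0,0],[-0.04,-0.016,0,0,0,0],[-0.01,-0.004,0,0,0,0],[0,0,0,0,0,0],[0,0,0,0,0,0]]])

```text
clock: 6.25
tool_pos: [431.5, -379.2, 220.6]
orientation: [-2.222, -2.22, -0.001]
force: [0.0, 0.6, -1.6]
finger_gap: 25.2
grasp_force: 15.0
```

```bash
python3 - <<'E'
from h import *
import cv2,pickle
m=vision.camera_model("wrist"); print(bot.state()["tool_pos"],bot.state()["finger_gap"])
im=vision.grab_frame("wrist"); s=vision.grab_frame("side"); cv2.imwrite("pics/w2.png",cv2.resize(np.vstack([im,s])[:,:,::-1],(480,600)));cv2.imwrite("pics/w2f.png",im[:,:,::-1]);cv2.imwrite("pics/s2f.png",s[:,:,::-1]); pickle.dump(m,open("w2.pkl","wb"))
E
```

```text
[ 431.51821909 -379.21791905  220.58312457] 25.207927232499767
```

View pics/w2.png

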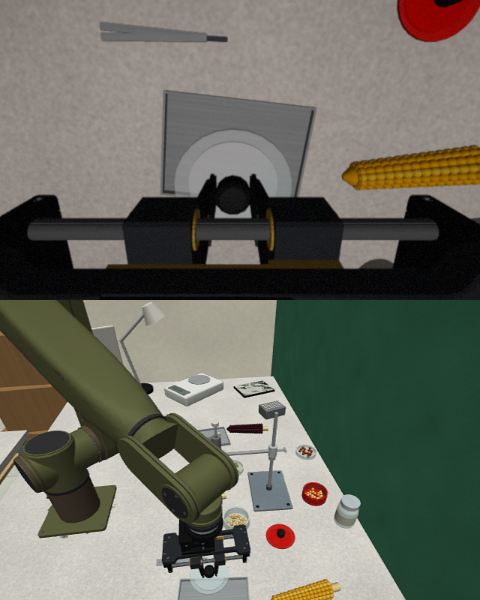

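```bash
python3 - <<'E'
from h import *
import pickle
m=pickle.load(open("w2.pkl","rb"))
c=[onz("wrist",(x/.75,y/.75),13,m) for x,y in [(164,91),(316,107),(162,192),(298,198)]]; print(c)
a,b=c[0],c[1]; u=(b-a)/np.linalg.norm(b-a); print(np.linalg.norm(b-a),u,(a+b)/2+70*np.array([u[1],-u[0],0]))
E
```

```text
[array([ 349.3, -312.4,   13. ]), array([ 535.9, -331.6,   13. ]), array([ 335.7, -447.1,   13. ]), array([ 523.2, -456.4,   13. ])]
187.585180651351 [ 0.99474809 -0.1023535   0.        ] [ 435.43525492 -391.63236624   13.        ]
```

Emit:
arm_command(deltas=[[[-0.01,0.003,0.03,0,0,0],[0,0,0.04,0,0,0],[0,0,0.03,0,0,0],[0,0,0.017,0,0,0],[0,0,0.005,0,0,0],[0,0,0.003,0,0,0],[0,0,0,0,0,0],[0,0,0,0,0,0]]])

```text
clock: 7.15
tool_pos: [435.1, -390.4, 96.9]
orientation: [2.22, 2.219, -0.0]
force: [0.2, -0.3, -0.7]
finger_gap: 24.9
grasp_force: 15.0
```

Emit:
arm_command(deltas=[[[0,0,0.001,0,0,0],[0,0,0.001,0,0,0],[0,0,0,0,0,0],[0,0,0,0,0,0]]])

```text
clock: 7.55
tool_pos: [434.3, -390.1, 93.5]
orientation: [2.222, 2.22, 0.0]
force: [-0.8, -0.1, -0.8]
finger_gap: 25.2
grasp_force: 15.0
```

Emit:
arm_command(deltas=[[[0,0,0.001,0,0,0],[0,0,0,0,0,0],[0,0,0.0005,0,0,0],[0,0,0,0,0,0]]])

```text
clock: 7.95
tool_pos: [434.3, -390.1, 93.5]
orientation: [-2.222, -2.22, 0.0]
force: [-3.3, 2.9, 9.1]
finger_gap: 24.9
grasp_force: 15.0
```

Emit:
arm_command(deltas=[[[0,0,-0.001,0,0,0],[0,0,0,0,0,0]]])

```text
clock: 8.15
tool_pos: [434.4, -390.2, 93.5]
orientation: [2.222, 2.22, -0.0]
force: [-1.2, 1.9, 4.5]
finger_gap: 25.0
grasp_force: 15.0
```

Emit:
arm_command(deltas=[[[0,0,0,0,0,0],[0,0,0,0,0,0],[0,0,0,0,0,0],[0,0,0,0,0,0],[0,0,-0.03,0,0,0],[0,0,-0.05,0,0,0],[0,0,-0.05,0,0,0],[0,0,-0.02,0,0,0]]], grip=0.55)

```text
clock: 8.95
tool_pos: [435.7, -391.5, 249.0]
orientation: [2.216, 2.214, -0.0]
force: [0.0, -0.4, 0.7]
finger_gap: 52.5
grasp_force: 0.0
```

```bash
python3 - <<'E'
from h import *
import cv2,pickle
m=vision.camera_model("wrist"); print(bot.state()["tool_pos"],bot.state()["finger_gap"])
im=vision.grab_frame("wrist"); s=vision.grab_frame("side"); sc=vision.grab_frame("scene")
cv2.imwrite("pics/w3f.png",im[:,:,::-1]);cv2.imwrite("pics/s3f.png",s[:,:,::-1]);cv2.imwrite("pics/sc3f.png",sc[:,:,::-1])
pickle.dump(m,open("w3.pkl","wb"))
cv2.imwrite("pics/w3.png",np.vstack([np.hstack([cv2.resize(im,(400,250)),cv2.resize(s,(400,250))]),cv2.resize(np.hstack([s[200:320,240:440],sc[170:290,270:470]]),(800,240))])[:,:,::-1])
E
```

```text
[ 435.70454711 -391.46240436  248.98794671] 52.52642582758191
```

View pics/w3.png

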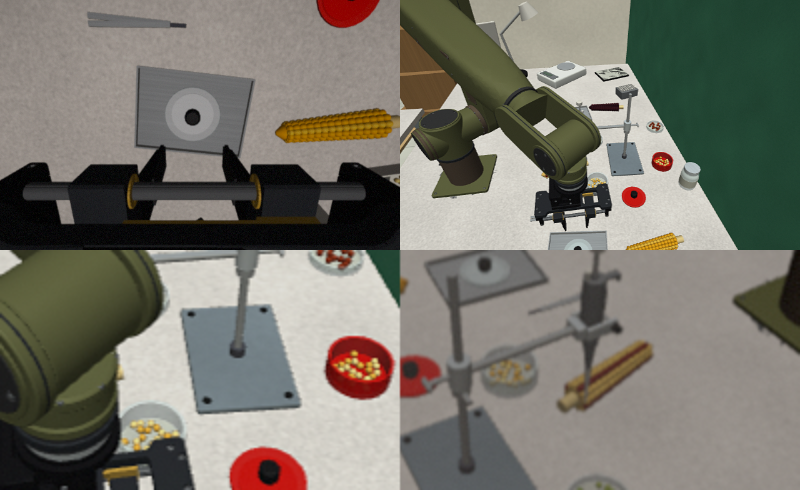

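Lid lies knob up near the tray's middle; the open dish shows its kernels in place. Next: rise, turn so the fingers can straddle the bar.

Emit:
arm_command(deltas=[[[0,0,-0.026,0,0,-0.141],[0,0,-0.026,0,0,-0.141],[0,0,-0.026,0,0,-0.141],[0,0,-0.026,0,0,-0.141],[0,0,-0.026,0,0,-0.141],[0,0,-0.026,0,0,-0.141],[0,0,-0.026,0,0,-0.141],[0,0,-0.026,0,0,-0.141]]])

```text
clock: 9.9
tool_pos: [434.1, -389.8, 448.2]
orientation: [-0.682, -3.062, -0.005]
force: [0.8, 0.7, 0.2]
finger_gap: 52.3
grasp_force: 0.0
```

Emit:
arm_command(deltas=[[[0,0,0,0,0,-0.141],[0,0,0,0,0,-0.141],[0,0,0,0,0,-0.141],[-0.016,0.04,0,0,0,0],[-0.016,0.04,0,0,0,0],[-0.016,0.04,0,0,0,0],[-0.016,0.04,0,0,0,0],[-0.016,0.04,0,0,0,0]]])

```text
clock: 10.7
tool_pos: [518.7, -190.0, 447.4]
orientation: [-0.033, -3.137, -0.003]
force: [-0.1, -0.8, -0.1]
finger_gap: 52.3
grasp_force: 0.0
```

```bash
python3 - <<'E'
from h import *
import pickle
m=pickle.load(open("w1.pkl","rb"))
print("ear stub",onz("wrist",(297,85),22,m),"kernel end",onz("wrist",(272,88),25,m),onz("wrist",(135,122),22,m))
print("bar",[onz("wrist",p,192,m) for p in [(300,20),(520,23)]], onz("wrist",(447,63),15,m))
print("jaw edge",onz("wrist",(294,20),192,m))
s=bot.state(); print(s["tool_pos"],s["joints"].round(2))
E
```

```text
ear stub [507.8 -23.7  22. ] kernel end [479.5 -27.   25. ] [315.8 -64.6  22. ]
bar [array([518.6,   2.8, 192. ]), array([651.5,   0.7, 192. ])] [6.779e+02 1.000e-01 1.500e+01]
jaw edge [514.9   2.8 192. ]
[ 518.70993116 -190.03197656  447.38462258] [-0.45 -0.14  1.66  0.    1.63 -2.  ]
```

Emit:
arm_command(deltas=[[[-0.0134,0.0385,0,0,0,0],[-0.0134,0.0385,0,0,0,0],[-0.0134,0.0385,0,0,0,0],[-0.0134,0.0385,0,0,0,0],[-0.0134,0.0385,0,0,0,0],[0,0,0.03,0,0,0],[0,0,0.04,0,0,0],[0,0,0.04,0,0,0]]])

```text
clock: 11.5
tool_pos: [588.9, 0.1, 336.7]
orientation: [-0.031, -3.138, -0.0]
force: [0.5, -0.1, -0.2]
finger_gap: 52.4
grasp_force: 0.0
```

Emit:
arm_command(deltas=[[[0,0,0.03,0,0,0],[0,0,0.01,0,0,0],[0,0,0,0,0,0],[0,0,0,0,0,0]]])

```text
clock: 11.9
tool_pos: [589.8, -0.7, 301.5]
orientation: [0.033, 3.141, -0.0]
force: [-0.0, -0.1, 0.6]
finger_gap: 52.3
grasp_force: 0.0
```

Emit:
arm_command(deltas=[[[0,0.0025,0.015,0,0,0],[0,0,0.02,0,0,0],[0,0,0.005,0,0,0],[0,0,0,0,0,0]]])

```text
clock: 12.3
tool_pos: [589.2, 2.0, 260.1]
orientation: [-0.033, -3.14, -0.0]
force: [-0.4, -0.3, 0.1]
finger_gap: 52.0
grasp_force: 0.0
```

Emit:
arm_command(deltas=[[[0,0,0,0,0,0],[0,0,0,0,0,0],[0,0,0,0,0,0],[0,0,0,0,0,0],[0,0,0,0,0,0],[0,0,0,0,0,0]]], grip=0.05, force=6)

```text
clock: 12.9
tool_pos: [589.5, 1.9, 260.9]
orientation: [0.033, 3.141, -0.0]
force: [-0.4, -1.0, 0.5]
finger_gap: 11.6
grasp_force: 6.0
```

Emit:
arm_command(deltas=[[[-0.0001,-0.00415,0,0,0,-0.05],[-0.0001,-0.00415,0,0,0,-0.05],[-0.0001,-0.00415,0,0,0,-0.05],[-0.0001,-0.00415,0,0,0,-0.05],[-0.0001,-0.00415,0,0,0,-0.05],[-0.0001,-0.00415,0,0,0,-0.05],[-0.0001,-0.00415,0,0,0,-0.05],[-0.0001,-0.00415,0,0,0,-0.05]]])

```text
clock: 13.7
tool_pos: [595.7, -30.9, 261.3]
orientation: [-0.595, 3.084, -0.001]
force: [-1.7, 4.6, 0.8]
finger_gap: 13.9
grasp_force: 0.0
```

Emit:
arm_command(deltas=[[[-0.0001,-0.00415,0,0,0,-0.05],[-0.0001,-0.00415,0,0,0,-0.05],[-0.0001,-0.00415,0,0,0,-0.05],[-0.0001,-0.00415,0,0,0,-0.05],[-0.0001,-0.00415,0,0,0,-0.05],[-0.0001,-0.00415,0,0,0,-0.05],[0,0,0,0,0,0],[0,0,0,0,0,0]]])

```text
clock: 14.5
tool_pos: [608.0, -52.0, 261.0]
orientation: [-1.046, 2.962, 0.0]
force: [-4.3, 4.4, 5.3]
finger_gap: 13.0
grasp_force: 3.8
```

```bash
python3 - <<'E'
from h import *
import cv2,pickle
im=vision.grab_frame("wrist"); s=vision.grab_frame("side"); sc=vision.grab_frame("scene")
for n,i in (("w4",im),("s4",s),("sc4",sc)): cv2.imwrite(f"pics/{n}f.png",i[:,:,::-1])
cv2.imwrite("pics/v4.png",np.vstack([np.hstack([cv2.resize(im,(400,250)),cv2.resize(s,(400,250))]),cv2.resize(np.hstack([s[130:310,230:430],sc[130:310,270:470]]),(778,350))[:,:800] if 0 else cv2.copyMakeBorder(cv2.resize(np.hstack([s[130:310,230:430],sc[130:310,270:470]]),(776,350)),0,0,0,24,cv2.BORDER_CONSTANT)])[:,:,::-1])
s=bot.state(); print(s["tool_pos"],s["joints"].round(2),s["force"],s["finger_gap"])
for n in ("side","scene"):
  for P in [(532,-131,320),(532,-131,45)]: print(n,P,proj(n,P))
E
```

```text
[607.93137004 -51.98484493 260.94445408] [-0.17  0.06  1.77 -0.    1.31 -2.42] [ 10.02651011 -10.30909693  -1.39661824] 13.150640113759524
side (532, -131, 320) [316.  195.5]
side (532, -131, 45) [315.6 284.6]
scene (532, -131, 320) [321.7 144.9]
scene (532, -131, 45) [323.2 223.8]
```

View pics/v4.png

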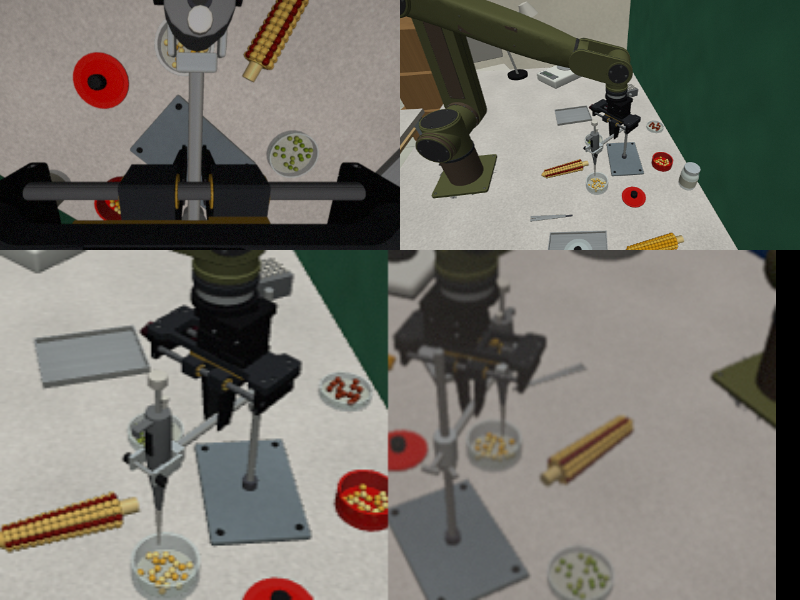

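Tip is at side (311,282), scene (328,224), slightly short of the dish's middle (targets 316,285 and 323,224); ~0.07 rad more.

Emit:
arm_command(deltas=[[[0,-0.003,0,0,0,-0.035],[0,-0.003,0,0,0,-0.035],[0,0,0,0,0,0],[0,0,0,0,0,0],[0,0,0,0,0,0]]])

```text
clock: 15.15
tool_pos: [611.5, -56.4, 260.7]
orientation: [1.149, -2.924, -0.0]
force: [-0.2, -1.1, -0.3]
finger_gap: 13.5
grasp_force: 0.1
```

Emit:
arm_command(deltas=[[[0,0,0,0,0,0],[0,0,0,0,0,0],[0,0,0,0,0,0],[0,0,0,0,0,0]]], grip=0.55)

```text
clock: 15.55
tool_pos: [611.6, -56.6, 260.7]
orientation: [1.149, -2.924, -0.0]
force: [0.5, 0.0, -0.5]
finger_gap: 40.2
grasp_force: 0.0
```

Emit:
arm_command(deltas=[[[0,0,-0.02,0,0,0],[0,0,-0.04,0,0,0],[0,0,-0.045,0,0,0],[0,0,-0.045,0,0,0],[0,0,-0.04,0,0,0],[0,0,-0.01,0,0,0],[0,0,0,0,0,0]]])

```text
clock: 16.25
tool_pos: [612.0, -56.7, 463.3]
orientation: [-1.148, 2.92, -0.004]
force: [0.0, -0.1, -0.6]
finger_gap: 52.3
grasp_force: 0.0
```

```bash
python3 - <<'E'
from h import *
import cv2,pickle
m=vision.camera_model("wrist");im=vision.grab_frame("wrist"); s=vision.grab_frame("side"); sc=vision.grab_frame("scene"); pickle.dump(m,open("w5.pkl","wb"))
for n,i in (("w5",im),("s5",s),("sc5",sc)): cv2.imwrite(f"pics/{n}f.png",i[:,:,::-1])
a=cv2.resize(s[145:315,265:385],(420,595),interpolation=cv2.INTER_CUBIC); b=cv2.resize(sc[130:270,290:360],(298,595),interpolation=cv2.INTER_CUBIC)
cv2.imwrite("pics/v5.png",np.hstack([a,b])[:,:,::-1])
s=bot.state(); print(s["tool_pos"],s["joints"].round(2),s["force"],s["finger_gap"],s["orientation"])
E
```

```text
[611.26422273 -56.52831784 457.58968877] [-0.18 -0.    1.51 -0.    1.64 -2.5 ] [ 0.2273252   0.01961482 -0.23775919] 52.18903451776984 [ 1.14807043 -2.9200961  -0.00375669]
```

View pics/v5.png

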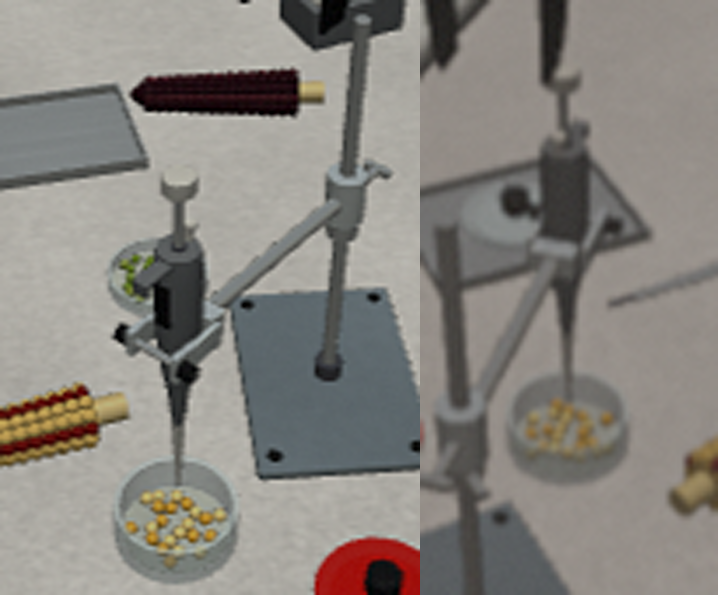

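```bash
python3 - <<'E'
from h import *
import pickle
for z,s,d in [(320,(324.6,147.9),(316.1,195.3)),(45,(324.8,222.9),(316.1,283.3))]: print(onz("scene",s,z),onz("side",d,z))
m=pickle.load(open("w5.pkl","rb")); print(proj("wrist",(535,-130,320),m))
import cv2
im=cv2.imread("pics/w5f.png"); x,y=proj("wrist",(535,-130,320),m).astype(int); c=im[max(y-60,0):y+60,max(x-60,0):x+60]
cv2.imwrite("pics/v6.png",cv2.resize(c,None,fx=4,fy=4)); print(max(x-60,0),max(y-60,0),c.shape)
E
```

```text
[ 532.9 -114.7  320. ] [ 532.4 -130.3  320. ]
[ 525.8 -131.8   45. ] [ 533.7 -127.2   45. ]
[310.4  64.3]
250 4 (120, 120, 3)
```

View pics/v6.png

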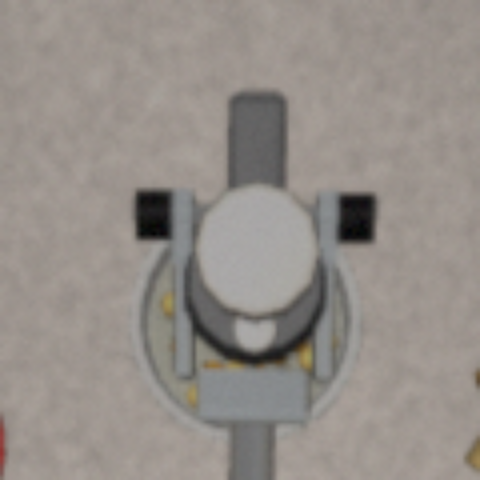

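Plunger top centre is at wrist pixel (314.3,66.5), directly over the dish (rim centre ≈ (312,85)).

```bash
python3 - <<'E'
from h import *
import pickle
from scipy.spatial.transform import Rotation as R
m=pickle.load(open("w5.pkl","rb")); P=onz("wrist",(314.3,66.5),320,m); print(P,onz("wrist",(312,85),34,m))
s=bot.state(); T=R.from_rotvec(s["orientation"]).as_matrix(); print(s["tool_pos"],T.round(3)); d=np.r_[P[:2]-s["tool_pos"][:2],0]; print(T.T@d)
E
```

```text
[ 534.2 -127.1  320. ] [ 531.9 -131.2   34. ]
[611.26422273 -56.52831784 457.58968877] [[-0.732 -0.681 -0.005]
 [-0.681  0.732  0.001]
 [ 0.003  0.004 -1.   ]]
[104.49170979   0.80881151   0.2918173 ]
```

Emit:
arm_command(deltas=[[[0.035,0.0008,0,0,0,0],[0.035,0,0,0,0,0],[0.0345,0,0,0,0,0],[0,0,0.03,0,0,0],[0,0,0.018,0,0,0],[0,0,0,0,0,0],[0,0,0,0,0,0],[0,0,0,0,0,0]]], grip=0)

```text
clock: 17.2
tool_pos: [535.1, -126.8, 413.4]
orientation: [-1.151, 2.923, -0.001]
force: [0.7, -0.4, 0.3]
finger_gap: 0.6
grasp_force: 0.0
```

Emit:
arm_command(deltas=[[[0,0,0.01,0,0,0],[0,0,0.01,0,0,0],[0,0,0,0,0,0],[0,0,0,0,0,0]]])

```text
clock: 17.6
tool_pos: [534.8, -126.8, 393.1]
orientation: [-1.15, 2.923, 0.001]
force: [0.5, 1.3, 2.9]
finger_gap: 0.6
grasp_force: 1.4
```

Emit:
arm_command(deltas=[[[0,0,0.005,0,0,0],[0,0,0.004,0,0,0],[0,0,0,0,0,0],[0,0,0,0,0,0]]])

```text
clock: 18.0
tool_pos: [534.8, -127.0, 384.0]
orientation: [-1.149, 2.923, -0.0]
force: [2.8, 1.7, 3.0]
finger_gap: 0.5
grasp_force: 1.9
```

Emit:
arm_command(deltas=[[[0,0,0.001,0,0,0],[0,0,0.001,0,0,0],[0,0,0,0,0,0],[0,0,0,0,0,0]]])

```text
clock: 18.4
tool_pos: [534.7, -127.1, 381.9]
orientation: [-1.149, 2.923, -0.0]
force: [2.5, 1.9, 4.7]
finger_gap: 0.6
grasp_force: 2.1
```

Emit:
arm_command(deltas=[[[0,0,0.0005,0,0,0],[0,0,0,0,0,0],[0,0,0,0,0,0],[0,0,0,0,0,0],[0,0,0,0,0,0],[0,0,0,0,0,0],[0,0,0,0,0,0],[0,0,0,0,0,0]]])

```text
clock: 19.2
tool_pos: [534.7, -127.1, 381.9]
orientation: [-1.149, 2.923, -0.001]
force: [3.1, 1.8, 5.2]
finger_gap: 0.4
grasp_force: 2.8
```

Emit:
arm_command(deltas=[[[0,0,0,0,0,0],[0,0,0,0,0,0],[0,0,0,0,0,0],[0,0,0,0,0,0],[0,0,0,0,0,0],[0,0,0,0,0,0],[0,0,0,0,0,0]]])

```text
clock: 19.9
tool_pos: [534.7, -127.2, 381.8]
orientation: [-1.149, 2.923, -0.001]
force: [3.1, 2.2, 5.0]
finger_gap: 0.4
grasp_force: 2.8
```

Emit:
arm_command(deltas=[[[0,0,0.0005,0,0,0],[0,0,0.0005,0,0,0],[0,0,0,0,0,0],[0,0,0,0,0,0],[0,0,0,0,0,0],[0,0,0,0,0,0],[0,0,0,0,0,0],[0,0,0,0,0,0]]])

```text
clock: 20.7
tool_pos: [534.7, -127.2, 381.8]
orientation: [-1.149, 2.922, -0.002]
force: [1.3, 2.4, 8.0]
finger_gap: -0.0
grasp_force: 4.1
```

Emit:
arm_command(deltas=[[[0,0,0,0,0,0],[0,0,0,0,0,0],[0,0,0,0,0,0],[0,0,0,0,0,0],[0,0,0,0,0,0]]])

```text
clock: 21.2
tool_pos: [534.7, -127.2, 381.8]
orientation: [-1.149, 2.922, -0.002]
force: [1.5, 1.2, 8.0]
finger_gap: 0.3
grasp_force: 4.1
```

Emit:
arm_command(deltas=[[[0,0,0.002,0,0,0],[0,0,0.002,0,0,0],[0,0,0.002,0,0,0],[0,0,0.002,0,0,0],[0,0,0.001,0,0,0],[0,0,0,0,0,0],[0,0,0,0,0,0],[0,0,0,0,0,0]]])

```text
clock: 22.0
tool_pos: [535.2, -127.7, 375.7]
orientation: [-1.148, 2.92, -0.007]
force: [0.7, 1.9, 14.4]
finger_gap: 0.5
grasp_force: 7.6
```

Emit:
arm_command(deltas=[[[0,0,0.001,0,0,0],[0,0,0,0,0,0],[0,0,0,0,0,0],[0,0,0,0,0,0],[0,0,0,0,0,0],[0,0,0,0,0,0]]])

```text
clock: 22.6
tool_pos: [535.4, -127.9, 375.6]
orientation: [-1.148, 2.919, -0.009]
force: [0.5, 1.4, 17.0]
finger_gap: 0.2
grasp_force: 8.8
```

Emit:
arm_command(deltas=[[[0,0,-0.005,0,0,0],[0,0,-0.008,0,0,0],[0,0,-0.01,0,0,0],[0,0,-0.01,0,0,0],[0,0,-0.02,0,0,0],[0,0,-0.035,0,0,0],[0,0,0,0,0,0],[0,0,0,0,0,0]]])

```text
clock: 23.4
tool_pos: [534.3, -127.5, 458.1]
orientation: [1.148, -2.923, 0.0]
force: [-0.0, -0.6, -0.8]
finger_gap: 0.8
grasp_force: 0.0
```

```bash
python3 - <<'E'
from h import *
import cv2
s=vision.grab_frame("side"); cv2.imwrite("pics/s7f.png",s[:,:,::-1])
cv2.imwrite("pics/v7.png",cv2.resize(s[145:315,265:385],(420,595),interpolation=cv2.INTER_CUBIC)[:,:,::-1]); print(bot.state()["tool_pos"])
E
```

```text
[ 534.13639872 -127.34836658  456.74373511]
```

View pics/v7.png

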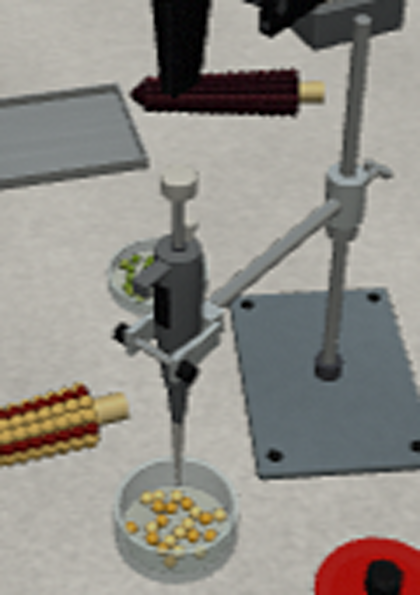

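The plunger is fully up, tip still over the dish. Now back over the bar to regrip it (no further pictures; I've used up my viewing allowance, in fact overshot it by one).

Emit:
arm_command(deltas=[[[-0.035,0,0,0,0,0],[-0.035,0,0,0,0,0],[-0.0345,0,0,0,0,0],[0,0,0.04,0,0,0],[0,0,0.04,0,0,0],[0,0,0.04,0,0,0],[0,0,0.03,0,0,0],[0,0,0,0,0,0]]], grip=0.55)

```text
clock: 24.25
tool_pos: [607.7, -55.5, 299.5]
orientation: [1.145, -2.911, -0.012]
force: [-0.8, 0.3, -0.6]
finger_gap: 51.7
grasp_force: 0.0
```

Emit:
arm_command(deltas=[[[0,0,0.03,0,0,0],[0,0,0.015,0,0,0],[0,0,0,0,0,0],[0,0,0,0,0,0]]])

```text
clock: 24.65
tool_pos: [611.3, -56.1, 264.1]
orientation: [-1.149, 2.924, -0.001]
force: [0.2, -0.2, 0.1]
finger_gap: 52.7
grasp_force: 0.0
```

Emit:
arm_command(deltas=[[[0,0,0,0,0,0],[0,0,0,0,0,0],[0,0,0,0,0,0],[0,0,0,0,0,0],[0,0,0,0,0,0],[0,0,0,0,0,0]]], grip=0.05, force=6)

```text
clock: 25.25
tool_pos: [611.2, -56.1, 263.4]
orientation: [-1.149, 2.923, -0.001]
force: [0.8, -0.9, 0.9]
finger_gap: 11.9
grasp_force: 6.0
```

Emit:
arm_command(deltas=[[[-0.0001,0.00415,0,0,0,0.05],[-0.0001,0.00415,0,0,0,0.05],[-0.0001,0.00415,0,0,0,0.05],[-0.0001,0.00415,0,0,0,0.05],[-0.0001,0.00415,0,0,0,0.05],[-0.0001,0.00415,0,0,0,0.05],[-0.0001,0.00415,0,0,0,0.05],[-0.0001,0.00415,0,0,0,0.05]]])

```text
clock: 26.05
tool_pos: [594.0, -27.8, 263.6]
orientation: [-0.542, 3.094, -0.001]
force: [-1.0, 3.3, 1.7]
finger_gap: 12.9
grasp_force: 2.7
```

Emit:
arm_command(deltas=[[[-0.0001,0.00415,0,0,0,0.05],[-0.0001,0.00415,0,0,0,0.05],[-0.0001,0.00415,0,0,0,0.05],[-0.0001,0.00415,0,0,0,0.05],[-0.0001,0.00415,0,0,0,0.05],[-0.0001,0.00415,0,0,0,0.05],[-0.0001,0.00415,0,0,0,0.05],[0,0,0,0,0,0]]])

```text
clock: 26.85
tool_pos: [588.8, 1.3, 263.2]
orientation: [-0.0, 3.142, 0.001]
force: [0.6, -0.5, 0.1]
finger_gap: 14.7
grasp_force: 0.0
```

Emit:
arm_command(deltas=[[[0,0,0,0,0,0],[0,0,0,0,0,0],[0,0,0,0,0,0],[0,0,0,0,0,0],[0,0,-0.02,0,0,0],[0,0,-0.03,0,0,0],[0,0,-0.045,0,0,0],[0,0,-0.045,0,0,0]]], grip=0.55)

```text
clock: 27.65
tool_pos: [588.4, 0.1, 404.0]
orientation: [-0.002, -3.14, 0.001]
force: [0.3, -0.3, 0.6]
finger_gap: 52.5
grasp_force: 0.0
```

Emit:
arm_command(deltas=[[[0,0,-0.045,0,0,0],[0.0154,-0.039,0,0,0,0],[0.0154,-0.039,0,0,0,0],[0.0154,-0.039,0,0,0,0],[0.0154,-0.039,0,0,0,0],[0.0154,-0.039,0,0,0,0],[0.0154,-0.039,0,0,0,0],[0.0154,-0.039,0,0,0,0]]])

```text
clock: 28.45
tool_pos: [479.7, -274.2, 448.5]
orientation: [0.002, 3.141, -0.002]
force: [0.9, -0.6, -0.8]
finger_gap: 52.5
grasp_force: 0.0
```

Emit:
arm_command(deltas=[[[0.0154,-0.039,0,0,0,0],[0.0154,-0.039,0,0,0,0],[0.0154,-0.039,0,0,0,0],[0,0,0.03,0,0,0.143],[0,0,0.03,0,0,0.143],[0,0,0.03,0,0,0.143],[0,0,0.03,0,0,0.143],[0,0,0.03,0,0,0.143]]])

```text
clock: 29.25
tool_pos: [434.0, -389.6, 297.2]
orientation: [-1.11, -2.939, 0.002]
force: [-0.0, -0.0, -0.1]
finger_gap: 52.2
grasp_force: 0.0
```

Emit:
arm_command(deltas=[[[0,0,0.02,0,0,0.143],[0,0,0.02,0,0,0.143],[0,0,0.02,0,0,0.143],[0,0,0.02,0,0,0.143],[0,0,0.02,0,0,0.143],[0,0,0,0,0,0.1408],[0,0,0,0,0,0],[0,0,0,0,0,0]]])

```text
clock: 30.05
tool_pos: [434.6, -389.7, 198.8]
orientation: [2.218, 2.223, -0.001]
force: [0.3, -0.2, 0.2]
finger_gap: 52.4
grasp_force: 0.0
```

Emit:
arm_command(deltas=[[[0,0,0.04,0,0,0],[0,0,0.035,0,0,0],[0,0,0.02,0,0,0],[0,0,0.009,0,0,0],[0,0,0,0,0,0],[0,0,0,0,0,0],[0,0,0,0,0,0]]])

```text
clock: 30.75
tool_pos: [435.4, -390.3, 96.3]
orientation: [2.219, 2.219, -0.0]
force: [0.3, -0.3, 0.0]
finger_gap: 52.2
grasp_force: 0.0
```

Emit:
arm_command(deltas=[[[0,0,0,0,0,0],[0,0,0,0,0,0],[0,0,0,0,0,0],[0,0,0,0,0,0],[0,0,0,0,0,0],[0,0,0,0,0,0]]], grip=0.1, force=15)

```text
clock: 31.35
tool_pos: [434.5, -389.3, 94.5]
orientation: [2.222, 2.221, -0.0]
force: [-0.6, 1.3, 2.1]
finger_gap: 24.7
grasp_force: 15.0
```

Emit:
arm_command(deltas=[[[0,0,-0.01,0,0,0],[0,0,-0.03,0,0,0],[0,0,-0.04,0,0,0],[0,0,-0.03,0,0,0],[0.037,0.0139,0,0,0,0],[0.037,0.0139,0,0,0,0],[0.037,0.0139,0,0,0,0],[0.037,0.0139,0,0,0,0]]])

```text
clock: 32.15
tool_pos: [490.4, -239.9, 204.7]
orientation: [2.223, 2.22, 0.0]
force: [1.5, -0.3, -1.6]
finger_gap: 25.1
grasp_force: 15.0
```

Emit:
arm_command(deltas=[[[0.037,0.0139,0,0,0,0],[0.037,0.0139,0,0,0,0],[0.037,0.0139,0,0,0,0],[0,0,0.03,0,0,0],[0,0,0.02,0,0,0],[0,0,0,0,0,0],[0,0,0,0,0,0],[0,0,0,0,0,0]]])

```text
clock: 32.95
tool_pos: [532.8, -130.9, 155.9]
orientation: [2.221, 2.218, 0.002]
force: [0.1, -0.0, -0.9]
finger_gap: 25.2
grasp_force: 15.0
```

```bash
python3 - <<'E'
from h import *
for _ in range(3): s=bot.state(); vision.grab_frame("side"); print(s["tool_pos"].round(1),s["orientation"].round(4),s["force"].round(1))
E
```

```text
[ 532.8 -130.9  155.9] [2.2213e+00 2.2184e+00 1.8000e-03] [ 0.1 -0.  -0.9]
[ 532.8 -131.   156. ] [2.2212e+00 2.2181e+00 2.0000e-03] [ 0.5  0.5 -0.1]
[ 532.8 -131.   156. ] [2.2212e+00 2.2181e+00 1.9000e-03] [ 0.3  0.4 -1. ]
```

Emit:
arm_command(deltas=[[[0.0015,-0.001,0.015,0,0,0],[0,0,0.01,0,0,0],[0,0,0.003,0,0,0],[0,0,0,0,0,0],[0,0,0,0,0,0],[0,0,0,0,0,0],[0,0,0,0,0,0]]])

```text
clock: 33.8
tool_pos: [531.3, -129.0, 126.8]
orientation: [2.222, 2.22, 0.001]
force: [0.1, -0.2, -1.2]
finger_gap: 25.3
grasp_force: 15.0
```

Emit:
arm_command(deltas=[[[0,0,0.002,0,0,0],[0,0,0.002,0,0,0],[0,0,0,0,0,0],[0,0,0,0,0,0]]])

```text
clock: 34.2
tool_pos: [530.9, -128.8, 122.1]
orientation: [-2.222, -2.22, 0.0]
force: [-1.0, -0.4, -0.6]
finger_gap: 25.0
grasp_force: 15.0
```

Emit:
arm_command(deltas=[[[0,0,0.001,0,0,0],[0,0,0.0005,0,0,0],[0,0,0,0,0,0],[0,0,0,0,0,0]]])

```text
clock: 34.6
tool_pos: [531.2, -128.9, 121.4]
orientation: [2.222, 2.22, 0.0]
force: [-2.3, 1.0, 5.2]
finger_gap: 24.8
grasp_force: 15.0
```

Emit:
arm_command(deltas=[[[0,0,-0.0005,0,0,0],[0,0,0,0,0,0]]])

```text
clock: 34.8
tool_pos: [531.1, -128.9, 121.4]
orientation: [2.222, 2.22, 0.0]
force: [-2.0, 0.2, 2.6]
finger_gap: 25.4
grasp_force: 15.0
```

Emit:
arm_command(deltas=[[[0,0,0,0,0,0],[0,0,0,0,0,0],[0,0,0,0,0,0],[0,0,0,0,0,0],[0,0,-0.02,0,0,0],[0,0,-0.04,0,0,0],[0,0,-0.045,0,0,0],[0,0,-0.045,0,0,0]]], grip=0.55)

```text
clock: 35.6
tool_pos: [530.6, -128.7, 272.3]
orientation: [-2.222, -2.22, 0.001]
force: [0.9, -0.2, -0.5]
finger_gap: 52.1
grasp_force: 0.0
```

Emit:
arm_command(deltas=[[[0,0,-0.045,0,0,0],[0,0,0,0,0,0],[0,0,0,0,0,0],[0,0,0,0,0,0]]])

```text
clock: 36.0
tool_pos: [530.4, -128.6, 314.4]
orientation: [-2.221, -2.219, 0.002]
force: [-0.9, 0.6, 0.2]
finger_gap: 52.4
grasp_force: 0.0
```

```bash
python3 - <<'E'
from h import *
import cv2
m=vision.camera_model("wrist"); im=cv2.cvtColor(vision.grab_frame("wrist"),cv2.COLOR_RGB2BGR); cv2.imwrite("pics/w8f.png",im)
x,y=proj("wrist",(532,-130.5,58),m); X,Y=np.meshgrid(np.arange(640)-x,np.arange(400)-y)
n,l,s,c=cv2.connectedComponentsWithStats(((im.max(2)<70)&(np.hypot(X,Y)<22)).astype(np.uint8)); k=1+s[1:,4].argmax(); print("knob",s[k],onz("wrist",c[k],58,m))
g=cv2.medianBlur(cv2.cvtColor(im,cv2.COLOR_BGR2GRAY),3); f=200/np.tan(np.radians(m["vertical_fov"]/2)); r=45*f/(m["extrinsics"][2,3]-35)
x0,y0=int(x)-60,int(y)-60; h=cv2.HoughCircles(g[max(y0,0):y0+125,x0:x0+120],cv2.HOUGH_GRADIENT,1.5,5,param1=80,param2=15,minRadius=int(r*.88),maxRadius=int(r*1.12))
if h is not None:
  for q in h[0][:3]: print("circle",q[2],r,onz("wrist",(q[0]+x0,q[1]+max(y0,0)),36,m))
s=vision.grab_frame("side"); a=cv2.imread("pics/side0.png").astype(int); d=np.abs(s[:,:,::-1].astype(int)-a).max(2)
print("side diff vs start: dish",d[270:312,295:336].mean().round(1),"pipette",d[155:250,270:305].mean().round(1),"ear",d[255:285,225:265].mean().round(1), "bg noise",d[270:330,160:200].mean().round(1))
print(bot.state()["force"].round(1),bot.state()["finger_gap"])
E
```

```text
knob [301 171  22  24 408] [ 532.4 -130.3   58. ]
circle 36.1 38.72444955282697 [ 532.6 -130.3   36. ]
circle 35.05 38.72444955282697 [ 527.3 -124.9   36. ]
circle 34.6 38.72444955282697 [ 534.3 -121.3   36. ]
side diff vs start: dish 23.1 pipette 62.7 ear 22.6 bg noise 26.0
[0.3 0.5 0.6] 52.037998467653345
```

```bash
python3 -c "
from workcell import bot; print(bot.finish_job())"
```

```text
the job is handed in; nothing more can be done
None
```

The dosing job is done and handed in at about 36 s, with no verdict shown: the lid is back on the dish (knob within about 1 mm of its start) and the pipette was swung back near its start; I viewed 11 pictures, one over the limit of 10.

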